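Sort brushes and stone into the trays under the wire shelf

ROBOT

A 6-joint arm with a two-finger parallel gripper is mounted at the origin on the work surface. World frame = base frame: x ahead of the robot, y to its left, z up, the work surface at z = 0. Lengths are in mm, angles in degrees, forces in N, time in s.
With the tool pointing down it reaches from about 350 to 850 mm from the base axis. Payload 8.1 kg.
Tool frame: the origin (TCP) lies midway between the tips of the shut fingers; the grasp point (between the pads) lies 19 mm behind it (r.pinch_z is the distance from the TCP to the grasp point, in mm); z points along the fingers, y is the line along which they close (so a half turn about z gives the same grasp; the last joint's range is limited). The gripper opens to 85 mm and grips with 20 to 120 N. Pads are 22 mm wide; open, the fingers measure 114 mm over their backs; the gripper's body (76 mm by 85 mm) begins 54 mm behind the grasp point. The pads swing forward as they close: fully open they stand 13 mm farther back than shut.
Start: joints at [61.226, 7.471, 85.268, -0, 87.261, -4.893], TCP at [242.882, 548.647, 231.292] pointing down, gripper open.
Joint ranges: [-169.43, 169.43], [-51.17, 129.36], [1.28, 143.12], [-76.62, 256.62], [0, 156.53], [-152.29, 152.29]. Speed limits (degrees/s): [136.94, 136.94, 159.86, 180, 180, 180].

INTERFACE

Orientations are given as [roll, pitch, yaw] about the fixed x, y, z axes, in that order (R = Rz(yaw) Ry(pitch) Rx(roll)).
In Python, from bench import sensors, optics, job, r gives the robot as it stands.
- The arm moves only by the tool play_rows, never from a script. Its argument "motion" is a list that holds one entry, the list of rows, each a list of 6 numbers: the shift along the tool's x, y, z in cm, then the turn, a rotation vector about the tool's x, y, z in degrees. In form: [[[x, y, z, ax, ay, az], ...]]. A call has 1 to 5 rows; each row is the pose to reach, as a shift and turn from the pose commanded when the call began, along the tool's axes at that moment; what a row does not reach only later rows make up. A row lasts 1/10 s, in which the tool goes at most 50 mm and 8.59 degrees, less where a joint would pass 70% of its speed; a pose out of reach is approached as far as the arm can. A call with a gripper value outside its range is refused whole. "jaw" is the opening, from 0 (shut) to 1 (fully open), set as the call begins (left out, the last holds). The fingers move at their own pace and stop on an object; "squeeze" is the grip in N (left out, the last holds). Time passes only in rows, so rows that repeat a pose let the fingers close. It gives the time, the measured TCP pose, the force, the opening and the grip force at its end, in the units of the state.
- sensors.sense(): the state, without advancing time (a new reading comes with each control period).
- optics.snapshot(name): name is "scene" or "top" or "wrist"; returns a dict with "pixels" (400x640x3 uint8, red, green, blue), "mtx" (3x3 intrinsics, pixels), "R" (3x3) and "t" (3): a world point X has camera coordinates R X + t; the wrist camera has in their place "T_tool_cam" (4x4, takes a point from camera to tool coordinates, whose origin is the TCP and whose axes are the flange's). Camera axes: x right, y down, z forward; pixel columns grow to the right and rows downward; lengths in mm; the calibration is good to about 2 mm. A picture is of the moment at which its call begins: read the wrist's pose just before it. There is no depth.
- job.hand_in(): hands the job in; it is judged then, once.
The state is a dict: "time": time; "joint_pos": joint angles; "qd": joint speeds; "joint_efforts": joint torques, N m; "tool_pos": TCP position; "tcp_rot": TCP orientation; "ft_force": force on the tool from outside, world axes, zero at the start; "wrist_torque": the same for the moment, N m; "finger_gap": finger opening in mm; "grip_force": force on a finger pad.
Only numpy, scipy, OpenCV 4.12 (cv2) and the standard library are available. Lean on these libraries where they do the work, as an engineer would, in place of code of your own. Each camera call takes 0.05 s, during which the arm holds its last target. There are 200 camera calls.

TASK

Tidy the carving bench: lay both bristle brushes in the blue tray, side by side, and the sharpening stone in the red tray, each lengthwise, right way up and flat on the tray's cork lining. The trays stand under a low wire shelf: reach in under its front edge without knocking it. Set everything down gently, neither dropping it nor pressing it hard into the tray, and leave the red tin, the wax disc and the pencil where they lie.

Things in the scene. Friction and masses are not known exactly. Their poses are not given: they have to be found in the camera images.
- brush_dark: bench brush without handle: dark wooden block 150 x 38 x 22 mm on top of black stiff bristles (136 x 32 x 20 mm, rigid), 42 mm high in all, about 0.14 kg. Starts on the bench, bristles down, to the robot's right. Origin: centre of its underside; x along its length, z up through the block. Grip the block, 20 to 42 mm above the origin, across y (38 mm)
- brush_pale: the same brush in pale wood with white bristles; same size and axes as brush_dark
- stone: sharpening stone, a two-layer block 150 x 42 x 30 mm (grey below, orange-brown above), about 0.38 kg. Starts flat on the bench to the robot's right. Origin: centre of its underside; x along its length, z up
- tray_blue: open blue tray, fixed, for brushes: 200 (x) x 180 (y) x 52 mm high, walls 5 mm. Origin: centre of its underside, on the bench; x lengthwise, away from the robot, z up. Inside is a firm flat cork lining over the whole floor; its top is anywhere from 6 to 40 mm above the origin, differs between trays, and is not reported: feel or see it
- tray_red: open red tray, fixed, for stones: same size, axes and kind of cork lining as tray_blue. It stands beside the blue one, 190 mm from centre to centre, either left or right
- shelf: fixed wire shelf over both trays: 8 mm wires along y (-215 to 215 mm) at x = -50, 0, 45, 90, 125 mm, underside 255 mm above the bench, 10 mm legs at its ends at x = 50 and 125 mm. Origin: on the bench midway between the tray centres; x away from the robot, z up, yaw as the trays. A hand pointing straight down at a tray hits the front wire; one leaning back to the robot 20 to 45 degrees passes
- tin: bystander: flat tin with a red lid, 88 x 123 x 34 mm, on the bench beyond the brushes. Origin: centre of its underside
- wax: bystander: blue wax disc, 48 mm across, 14 mm high, in front of the trays. Origin: centre of its underside
- pencil: bystander: flat green pencil, 150 x 11 x 8 mm, in front and to the left of the trays. Origin: centre of its underside; x along its length
Mind the look-alikes: they are no part of the job. Leave any purple look-alike of the brush_dark alone. Leave any green look-alike of the stone alone.

How it is judged:
By the outcome, as a careful person would: the job done as asked, in the order asked, and still so for the second after the job is handed in, with the robot touching nothing.
It also fails if it takes over 72 s, if anything falls off the work surface, if the arm or the gripper's body presses on something with over 40 N, if the wrist force passes 120 N, or if a joint passes its speed limit or range.

## Working session

There is one attempt and no reset: what is moved stays moved. The work goes in short steps, Python scripts to look and compute and a tool call to move; the robot and the scene stay as the last step left them, time stands still between calls to the robot, and variables do not carry over. Pictures are saved under pics/ and viewed, at most 10 in all, crops included, and the job is handed in when it is done.

Besides the shell and the picture viewer there is one more tool, called after "Emit:" as name(argument=value, ...), one argument or row to a line, values as JSON. play_rows: Moves the arm, as the interface text tells. Its arguments: {"type":"object","properties":{"motion":{"type":"array","items":{"type":"array","items":{"type":"array","items":{"type":"number"}}}},"jaw":{"type":"number"},"squeeze":{"type":"number"}},"required":["motion"]}

```bash
ls; mkdir -p pics
python3 - <<'E'
from bench import sensors,optics,job,r
import cv2,numpy as np
print(sensors.sense()); print(r.pinch_z,[a for a in dir(r) if a[0]!='_'])
for n in ['scene','top']:
    s=optics.snapshot(n); np.savez(f'pics/{n}0.npz',**s)
    cv2.imwrite(f'pics/{n}0.png',s['pixels'][:,:,::-1]); print(n,s['mtx'].tolist(),s['R'].round(3).tolist(),s['t'].round(1))
E
```

```text
pics
{'time': 0.0, 'joint_pos': array([ 6.12257053e+01,  7.51570808e+00,  8.53296234e+01,  3.17177760e-04,
        8.72621094e+01, -4.89382811e+00]), 'qd': array([ 0.01148201,  0.02460511,  0.0149035 , -0.02959994,  0.10651832,
       -0.02774583]), 'joint_efforts': array([-2.53896142e-03, -5.69380689e+01, -5.00563037e+01, -2.87316252e-04,
        1.45427583e-02, -2.48115623e-05]), 'tool_pos': array([242.61445087, 548.15280731, 230.23488748]), 'tcp_rot': array([-1.79892978e+02, -9.48136760e-03,  1.56119509e+02]), 'ft_force': array([ 0.56799288, -0.79616552,  0.90058745]), 'wrist_torque': array([-0.0067175 , -0.02941804,  0.07179369]), 'grip_force': 0.0, 'finger_gap': 85.28789902942388}
18.700000000000003 ['PlanningError', 'pinch_z']
scene [[494.7901678691092, 0.0, 322.19625286876646], [0.0, 494.7901678691092, 203.86179240478836], [0.0, 0.0, 1.0]] [[-0.883, 0.469, -0.006], [0.332, 0.616, -0.715], [-0.332, -0.633, -0.699]] [ 544.5 -112.9 1468.4]
top [[506.5028041902039, 0.0, 319.6908986838134], [0.0, 506.5028041902039, 205.5025170203349], [0.0, 0.0, 1.0]] [[-0.038, -0.999, -0.006], [-0.971, 0.039, -0.234], [0.234, -0.003, -0.972]] [ -46.3  569.5 1615.1]
```

View pics/scene0.png

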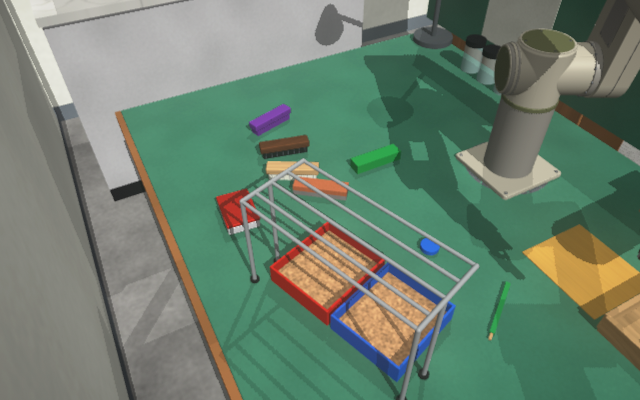

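View pics/top0.png

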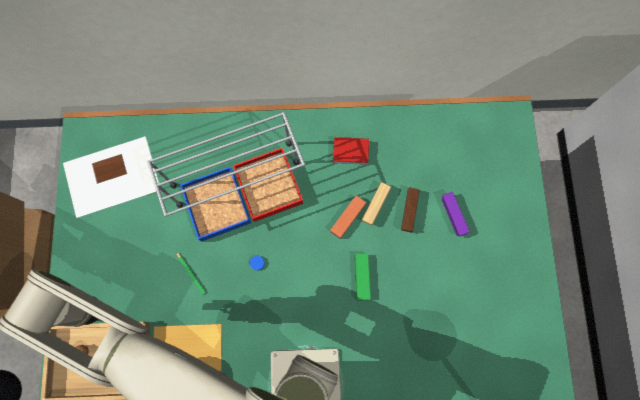

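The top view shows the stone (orange) at (348,216), the pale brush at (376,204) and the dark brush at (410,210). The look-alikes are purple at (455,214) for the dark brush, green at (362,276) for the stone, and a flat brown patch on white paper at (110,168). The red tin is at (351,150). The blue tray (215,204) is on the left and the red tray (268,185) on the right. I choose by colour and check in one crop.

```bash
cat > h.py <<'E'
import numpy as np,cv2
from scipy.spatial.transform import Rotation as Ro
def ray(s,uv,z):
    "pixels -> world points on plane z"
    uv=np.atleast_2d(uv).astype(float); R,t=s['R'],s['t']
    d=np.c_[uv,np.ones(len(uv))]@np.linalg.inv(s['mtx']).T@R; c=-R.T@t
    return c+d*((z-c[2])/d[:,2])[:,None]
def proj(s,X):
    p=(np.atleast_2d(X)@s['R'].T+s['t'])@s['mtx'].T; return p[:,:2]/p[:,2:]
def blob(s,lo,hi,box,z):
    "largest blob in HSV range in box (u0,v0,u1,v1) -> rect on plane z"
    hsv=cv2.cvtColor(s['pixels'],cv2.COLOR_RGB2HSV); m=cv2.inRange(hsv,np.array(lo),np.array(hi))
    k=np.zeros_like(m); u0,v0,u1,v1=box; k[v0:v1,u0:u1]=m[v0:v1,u0:u1]
    c=max(cv2.findContours(k,cv2.RETR_EXTERNAL,cv2.CHAIN_APPROX_NONE)[0],key=cv2.contourArea)[:,0]
    P=ray(s,c,z)[:,:2].astype(np.float32); (cx,cy),(w,h),a=cv2.minAreaRect(P)
    if w<h: w,h,a=h,w,a+90
    return c,P,(round(cx,1),round(cy,1),round(w,1),round(h,1),round((a+90)%180-90,1))
E
python3 - <<'E'
from h import *
s={n:dict(np.load(f'pics/{n}0.npz')) for n in('top','scene')}
t=s['top'];print('cam',{n:(-q['R'].T@q['t']).round() for n,q in s.items()})
hsv=cv2.cvtColor(t['pixels'],cv2.COLOR_RGB2HSV)
for n,p in dict(stone=(348,216),pale=(376,204),dark=(410,210),tin=(351,150)).items(): print(n,hsv[p[1],p[0]])
B={'stone':((3,130,100),(13,255,255),(325,185,370,245),30),'pale':((10,60,120),(25,200,255),(355,175,395,230),42),
'dark':((0,80,30),(20,255,140),(395,180,425,238),42),'tin':((0,150,80),(6,255,255),(325,130,375,170),34),'wax':((100,150,80),(125,255,255),(240,250,275,275),14),
'blue':((105,120,50),(125,255,255),(170,160,256,245),52),'red':((0,150,60),(6,255,255),(230,145,310,225),52),'green':((50,150,80),(70,255,255),(350,245,375,305),30)}
for n,b in B.items():print(n,blob(t,*b)[2])
img=cv2.resize(t['pixels'][110:310,150:490,::-1],None,fx=2.3,fy=2.3,interpolation=cv2.INTER_CUBIC);cv2.imwrite('pics/crop.png',img)
E
```

```text
cam {'top': array([ 173.,  -63., 1703.]), 'scene': array([1006.,  744.,  949.])}
stone [  9 154 227]
pale [ 20  98 241]
dark [ 10 147 111]
tin [  1 193 149]
stone (535.0, -162.1, 150.5, 42.1, -38.8)
pale (574.8, -259.4, 150.0, 38.5, -30.0)
dark (548.8, -371.9, 148.2, 36.9, -13.4)
tin (771.4, -184.4, 121.7, 86.4, 83.6)
wax (392.7, 148.3, 47.2, 43.5, 87.8)
blue (550.7, 269.3, 182.3, 122.0, -71.3)
red (610.9, 90.4, 181.2, 120.4, -71.1)
green (331.7, -198.4, 147.9, 42.8, -1.0)
```

View pics/crop.png

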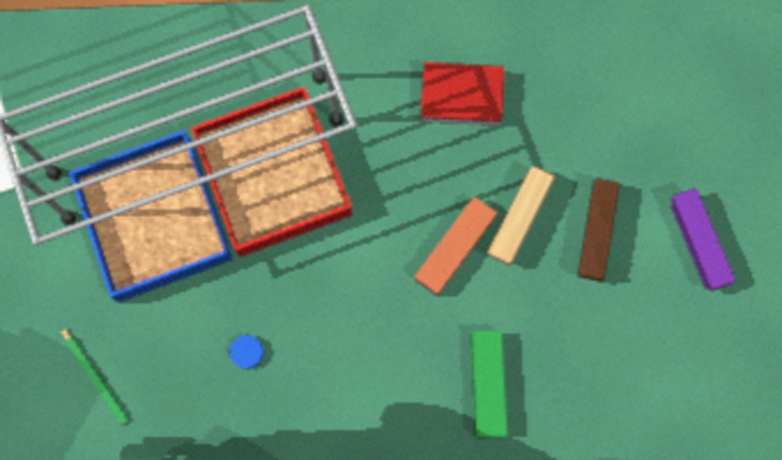

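The crop confirms the choice: stone (455,245), pale brush (520,215) and dark brush (598,230). Purple, green, tin, wax and pencil stay where they are. The next script measures cork heights and sets up the planner.

```bash
cat >> h.py <<'E'
YAW=18.9; C={'blue':np.array([587.6,282.]),'red':np.array([648.5,103.4])}
O={'dark':(548.8,-371.9,-13.4),'pale':(574.8,-259.4,-30.0),'stone':(535.,-162.1,-38.8)}
def rz(a): a=np.radians(a); return np.array([[np.cos(a),-np.sin(a)],[np.sin(a),np.cos(a)]])
def tw(tray,x,y,z): return np.r_[C[tray]+rz(YAW)@[x,y],z]
def pose(g,yaw,tilt):
    "4x4 TCP pose with grasp point g, closing across object's y, hand leaning back along -x"
    t=np.radians(tilt); X=np.r_[rz(yaw)@[1,0],0]; Y=np.r_[rz(yaw)@[0,1],0]
    z=np.sin(t)*X-np.cos(t)*np.array([0,0,1]); T=np.eye(4)
    T[:3,:3]=np.c_[np.cross(Y,z),Y,z]; T[:3,3]=np.asarray(g)+18.7*z; return T
def now():
    from bench import sensors
    s=sensors.sense(); T=np.eye(4); T[:3,:3]=Ro.from_euler('xyz',s['tcp_rot'],degrees=True).as_matrix(); T[:3,3]=s['tool_pos']; return T,s
def plan(*wps):
    T,s=now(); print('t',round(s['time'],2),'grasp',(T[:3,3]-18.7*T[:3,2]).round(1),'J',s['joint_pos'].round(0),'F',s['ft_force'].round(1),'gap',round(s['finger_gap'],1),round(s['grip_force'],1))
    for W in wps:
        D=np.linalg.inv(T)@W; rv=Ro.from_matrix(D[:3,:3]).as_rotvec(degrees=True)
        print((D[:3,3]/10).round(2).tolist()+rv.round(1).tolist(),'rows',int(np.ceil(max(np.linalg.norm(D[:3,3])/50,np.linalg.norm(rv)/8.59)))); T=W
E
python3 - <<'E'
from h import *
s={n:dict(np.load(f'pics/{n}0.npz')) for n in('top','scene')}
def hue(c,P):
    h=cv2.cvtColor(s[c]['pixels'],cv2.COLOR_RGB2HSV)
    u=proj(s[c],P).round().astype(int); return h[u[:,1],u[:,0]]
zs=np.arange(54,0,-2.)
for tr in C:
  for wall,cam in(('front','scene'),('right','scene'),('left','top')):
    res=[]
    for k in range(-70,71,10):
      q={'front':(-95,k),'right':(k,-85),'left':(k,85)}[wall]
      H=hue(cam,np.array([tw(tr,*q,z) for z in zs])).astype(int)
      wallpix=((H[:,0]>100)&(H[:,0]<130)&(H[:,1]>100)) if tr=='blue' else ((H[:,0]<5)|(H[:,0]>172))&(H[:,1]>140)
      i=np.where(wallpix)[0]; res.append(int(zs[i[-1]]) if len(i) else -1)
    print(tr,wall,cam,res)
sc=np.r_[(C['blue']+C['red'])/2]
img=s['top']['pixels'][:,:,::-1].copy()
for x in(-50,0,45,90,125):
    for c in s: 
        e=np.array([np.r_[sc+rz(YAW)@[x,y],259] for y in(-215,215)]); print(x,c,proj(s[c],e).round().tolist()) if x in(-50,125) else 0
plan(pose([430,90,200],0,35),pose([548.8,-371.9,130],-13.4,35))
E
```

```text
blue front scene [6, 8, 8, 6, 8, 4, 6, 4, 6, 8, 6, 6, 14, -1, -1]
blue right scene [16, 18, 32, 18, 22, 20, 26, 40, 16, 18, 22, 20, 20, 22, 18]
blue left top [2, 26, 28, 28, 30, 32, 32, 34, 36, 36, -1, 40, 28, 30, 30]
red front scene [8, 12, 12, 12, 12, 12, 12, 10, 10, 10, 10, 12, 12, 8, 2]
red right scene [28, 26, 34, 24, 28, 28, 26, 42, 24, 26, 24, 24, 26, 26, 26]
red left top [2, 22, 24, 2, 2, 2, 4, 4, 6, 8, 8, 38, 12, 12, 14]
-50 top [[304.0, 167.0], [167.0, 218.0]]
-50 scene [[306.0, 158.0], [479.0, 261.0]]
125 top [[284.0, 116.0], [150.0, 165.0]]
125 scene [[246.0, 198.0], [422.0, 324.0]]
t 0.1 grasp [242.6 548.2 249. ] J [61.  8. 85. -0. 87. -5.] F [-0.4  0.1 -0.7] gap 85.5 0.0
[-36.66, -33.87, 4.62, -7.4, -34.5, -23.1] rows 11
[-5.69, -46.44, 12.53, 7.7, -0.0, 11.0] rows 10
```

Run:
```python
from h import *
s={n:dict(np.load(f'pics/{n}0.npz')) for n in('top','scene')}
m0=(C['blue']+C['red'])/2
def edge(cam,col,box,z):
    lo,hi={'blue':((105,120,40),(125,255,255)),'red':((0,150,50),(6,255,255))}[col]
    c,P,r=blob(s[cam],lo,hi,box,z); Q=(P-m0)@rz(YAW)   # tray-pair frame
    out=[]
    for ax,sg in((0,-1),(0,1),(1,-1),(1,1)):
        o=1-ax; rng=np.arange(np.percentile(Q[:,o],15),np.percentile(Q[:,o],85),8)
        v=np.array([ (sg*Q[(abs(Q[:,o]-k)<5),ax]).max()*sg for k in rng if (abs(Q[:,o]-k)<5).any()])
        sl=np.degrees(np.polyfit(np.arange(len(v))*8,v,1)[0]) if len(v)>3 else 0
        out.append((round(float(np.median(v)),1),round(sl*1,1)))
    print(cam,col,z,'xmin,xmax,ymin,ymax(slope deg)',out)
for z in(0,52):
    edge('scene','red',(262,215,390,322),z);edge('scene','blue',(325,255,460,380),z)
    edge('top','red',(230,145,310,225),z);edge('top','blue',(170,160,256,245),z)
# shelf front wire, grey pixels, both views, along predicted line normal: offset in x
```

```text
scene red 0 xmin,xmax,ymin,ymax(slope deg) [(82.0, np.float64(0.0)), (110.6, np.float64(1.4)), (-217.2, np.float64(6.5)), (-19.8, np.float64(5.3))]
scene blue 0 xmin,xmax,ymin,ymax(slope deg) [(83.0, np.float64(11.0)), (111.1, np.float64(1.4)), (-15.1, np.float64(10.5)), (182.6, np.float64(95.9))]
top red 0 xmin,xmax,ymin,ymax(slope deg) [(-87.0, np.float64(0.4)), (-69.8, np.float64(-0.1)), (-187.2, np.float64(-1.0)), (-1.7, np.float64(1.7))]
top blue 0 xmin,xmax,ymin,ymax(slope deg) [(-86.6, np.float64(0.3)), (-71.3, np.float64(0.1)), (7.0, np.float64(-0.5)), (194.1, np.float64(2.9))]
scene red 52 xmin,xmax,ymin,ymax(slope deg) [(107.4, np.float64(-0.1)), (134.4, np.float64(1.5)), (-183.4, np.float64(10.0)), (3.0, np.float64(5.4))]
scene blue 52 xmin,xmax,ymin,ymax(slope deg) [(108.2, np.float64(15.3)), (134.9, np.float64(1.4)), (7.4, np.float64(11.6)), (195.5, np.float64(90.2))]
top red 52 xmin,xmax,ymin,ymax(slope deg) [(-99.7, np.float64(0.3)), (-83.1, np.float64(-0.1)), (-184.5, np.float64(-1.1)), (-4.9, np.float64(1.4))]
top blue 52 xmin,xmax,ymin,ymax(slope deg) [(-99.3, np.float64(0.2)), (-84.5, np.float64(-0.0)), (3.9, np.float64(-0.4)), (185.2, np.float64(2.9))]
```

```bash
cat >> h.py <<'E'
YAW=18.7; C={k:v+rz(YAW)@[11.5,0] for k,v in C.items()}
E
python3 - <<'E'
from h import *
s={n:dict(np.load(f'pics/{n}0.npz')) for n in('top','scene')}
def hue(c,P):
    h=cv2.cvtColor(s[c]['pixels'],cv2.COLOR_RGB2HSV)
    u=proj(s[c],P).round().astype(int); return h[u[:,1],u[:,0]]
zs=np.arange(56,-20,-2.)
print(C)
for tr in C:
  for wall,cam in(('front','scene'),('right','scene'),('left','top')):
    res=[]
    for k in range(-70,71,10):
      q={'front':(-95,k),'right':(k,-85),'left':(k,85)}[wall]
      H=hue(cam,np.array([tw(tr,*q,z) for z in zs])).astype(int)
      w=((H[:,0]>100)&(H[:,0]<130)&(H[:,1]>100)) if tr=='blue' else ((H[:,0]<5)|(H[:,0]>172))&(H[:,1]>140)
      i=np.where(w)[0]; res.append((int(zs[i[0]]),int(zs[i[-1]])) if len(i) else -1)
    print(tr,wall,cam,res)
sc=(C['blue']+C['red'])/2
for c in s: print(c,proj(s[c],np.array([np.r_[sc+rz(YAW)@[-50,y],259] for y in(-215,215)])).round().tolist())
E
```

```text
{'blue': array([598.49291819, 285.68704939]), 'red': array([659.39291819, 107.08704939])}
blue front scene [(48, 24), (50, 22), (48, 24), (50, 22), (50, 22), (52, 24), (50, 22), (48, 24), (50, 22), (52, 24), (50, 22), (48, 20), (52, 22), (50, 48), -1]
blue right scene [(56, 20), (56, 36), (56, 20), (42, 18), (56, 20), (56, 28), (56, 40), (34, 16), (52, 16), (56, 18), (56, 18), (56, 20), (56, 24), (56, 20), (56, -18)]
blue left top [(56, 38), (56, 38), (56, 26), (56, 28), (56, 30), (56, 30), (56, 32), (56, 34), (54, 36), -1, (56, 38), (56, 40), (56, 28), (56, 30), (52, 32)]
red front scene [(50, 26), (50, 26), (46, 26), (46, 26), (46, 26), (46, 26), (46, 26), (48, 28), (48, 28), (48, 28), (48, 28), (50, 30), (50, 26), (48, -18), (48, -10)]
red right scene [(56, 26), (56, 34), (56, 24), (46, 30), (56, 26), (56, 28), (56, 42), (34, 26), (50, 26), (56, 24), (56, 26), (56, 26), (56, 24), (56, 26), (56, -18)]
red left top [(56, -8), (56, 18), (56, -6), (56, 20), (56, -2), (56, 0), (56, 0), (56, 2), (46, 4), (14, 6), (56, 32), (56, 8), (56, -12), (56, 34), (50, 14)]
top [[303.0, 164.0], [166.0, 214.0]]
scene [[303.0, 160.0], [475.0, 265.0]]
```

Emit:
play_rows(
  motion=[
    [[-36.7,-33.9,4.6,-7.4,-34.5,-23.1],[-36.7,-33.9,4.6,-7.4,-34.5,-23.1],[-36.7,-33.9,4.6,-7.4,-34.5,-23.1],[-36.7,-33.9,4.6,-7.4,-34.5,-23.1],[-36.7,-33.9,4.6,-7.4,-34.5,-23.1]],
  ],
  jaw=0.7,
  squeeze=40,
)

```text
time: 0.6
tool_pos: [341.5, 320.2, 208.0]
tcp_rot: [180.0, 35.1, -179.9]
ft_force: [-0.1, -1.5, 0.6]
finger_gap: 59.7
grip_force: 0.0
```

Run:
```python
from h import *
def ob(n,off,z): x,y,a=O[n]; return np.r_[np.array([x+1.3,y-.3])+rz(a)@[off,0],z]
plan(pose([450,30,150],-10,40),pose(ob('dark',-12,120),-13.4,40),pose(ob('dark',-12,33),-13.4,40))
```

```text
t 0.6 grasp [330.7 320.1 223.3] J [ 59. -33. 129. -32.  67. -23.] F [-0.1 -1.5  0.6] gap 59.7 0.0
[-5.63, -29.26, 12.79, 6.2, -4.9, 8.0] rows 7
[-10.05, -37.87, 12.35, 2.2, 0.0, 2.6] rows 9
[5.59, 0.0, 6.66, 0.0, -0.0, 0.0] rows 2
```

```bash
cat >> h.py <<'E'
from scipy.spatial.transform import Slerp
_p=plan
def plan(*wps):
    "split each leg to calls of at most 5 rows"
    A=now()[0]; out=[]
    for W in wps:
        D=np.linalg.inv(A)@W; n=int(np.ceil(max(np.linalg.norm(D[:3,3])/235,Ro.from_matrix(D[:3,:3]).magnitude()*57.3/41)))
        sl=Slerp([0,1],Ro.from_matrix([A[:3,:3],W[:3,:3]]))
        for k in range(1,n+1):
            T=np.eye(4); T[:3,:3]=sl(k/n).as_matrix(); T[:3,3]=A[:3,3]+(W[:3,3]-A[:3,3])*k/n; out.append(T)
        A=W
    _p(*out)
def ob(n,off,z): x,y,a=O[n]; return np.r_[np.array([x+1.3,y-.3])+rz(a)@[off,0],z]
E
python3 - <<'E'
from h import *
plan(pose([450,30,150],-10,40),pose(ob('dark',-12,120),-13.4,40))
E
```

```text
t 0.6 grasp [330.7 320.1 223.3] J [ 59. -33. 129. -32.  67. -23.] F [-0.1 -1.5  0.6] gap 59.7 0.0
[-2.82, -14.63, 6.4, 3.1, -2.4, 4.0] rows 4
[-3.53, -14.04, 7.31, 3.1, -2.4, 4.0] rows 4
[-5.03, -18.94, 6.18, 1.1, -0.0, 1.3] rows 5
[-5.45, -18.7, 6.54, 1.1, 0.0, 1.3] rows 5
```

Emit:
play_rows(
  motion=[
    [[-2.8,-14.6,6.4,3.1,-2.4,4.0],[-2.8,-14.6,6.4,3.1,-2.4,4.0],[-2.8,-14.6,6.4,3.1,-2.4,4.0],[-2.8,-14.6,6.4,3.1,-2.4,4.0]],
  ],
)

```text
time: 1.0
tool_pos: [407.2, 175.9, 180.2]
tcp_rot: [179.7, 37.6, 174.3]
ft_force: [-0.4, 0.4, -0.4]
finger_gap: 59.7
grip_force: 0.0
```

Emit:
play_rows(
  motion=[
    [[-3.5,-14.0,7.3,3.1,-2.4,4.0],[-3.5,-14.0,7.3,3.1,-2.4,4.0],[-3.5,-14.0,7.3,3.1,-2.4,4.0],[-3.5,-14.0,7.3,3.1,-2.4,4.0]],
  ],
)

```text
time: 1.4
tool_pos: [491.0, 38.5, 149.2]
tcp_rot: [-179.1, 37.9, 169.6]
ft_force: [0.4, 0.5, -0.6]
finger_gap: 60.2
grip_force: 0.0
```

Emit:
play_rows(
  motion=[
    [[-5.0,-18.9,6.2,1.1,0,1.3],[-5.0,-18.9,6.2,1.1,0,1.3],[-5.0,-18.9,6.2,1.1,0,1.3],[-5.0,-18.9,6.2,1.1,0,1.3],[-5.0,-18.9,6.2,1.1,0,1.3]],
  ],
)

```text
time: 1.9
tool_pos: [530.4, -164.8, 133.4]
tcp_rot: [-178.9, 38.0, 167.8]
ft_force: [0.3, 0.7, -0.2]
finger_gap: 59.4
grip_force: 0.0
```

Emit:
play_rows(
  motion=[
    [[-5.4,-18.7,6.5,1.1,0,1.3],[-5.4,-18.7,6.5,1.1,0,1.3],[-5.4,-18.7,6.5,1.1,0,1.3],[-5.4,-18.7,6.5,1.1,0,1.3],[-5.4,-18.7,6.5,1.1,0,1.3]],
  ],
)

```text
time: 2.4
tool_pos: [570.0, -365.0, 115.7]
tcp_rot: [-179.0, 37.8, 166.1]
ft_force: [0.3, -0.5, 1.0]
finger_gap: 59.5
grip_force: 0.0
```

Run:
```python
from h import *
from bench import optics
s=optics.snapshot('wrist');cv2.imwrite('pics/w1.png',s['pixels'][:,:,::-1]);print(s['T_tool_cam'].round(2).tolist())
plan(pose(ob('dark',-12,70),-13.4,40),pose(ob('dark',-12,33),-13.4,40));print(ob('dark',-12,33))
```

```text
[[0.0, -0.95, -0.32, 82.6], [1.0, -0.0, 0.0, -0.14], [-0.0, -0.32, 0.95, -142.85], [0.0, 0.0, 0.0, 1.0]]
t 2.45 grasp [ 558.8 -360.1  130.7] J [ -47.   -2.  117.   32.   37. -144.] F [-0.8 -0.5  0. ] gap 59.7 0.0
[5.04, -1.29, 3.74, -1.3, -2.2, -0.3] rows 2
[2.38, 0.0, 2.83, 0.0, -0.0, 0.0] rows 1
[ 538.42668946 -369.41902516   33.        ]
```

View pics/w1.png

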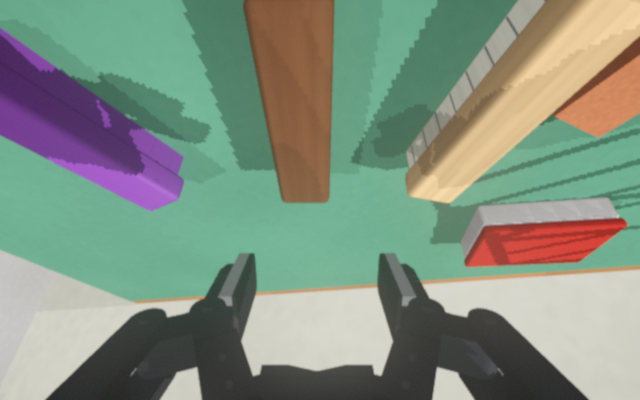

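The wrist picture shows the dark brush from (290,0) to (305,200) between the open fingers (centre column 317), with the pale brush clear to the right and the purple one to the left. Descending partway while watching joint 6.

Emit:
play_rows(
  motion=[
    [[5.0,-1.3,3.7,-1.3,-2.2,-0.3],[5.0,-1.3,3.7,-1.3,-2.2,-0.3],[5.0,-1.3,3.7,-1.3,-2.2,-0.3]],
  ],
)

```text
time: 2.75
tool_pos: [558.4, -358.4, 66.5]
tcp_rot: [-179.5, 38.1, 166.1]
ft_force: [-0.1, 0.3, 0.3]
finger_gap: 59.6
grip_force: 0.0
```

Run:
```python
from h import *
plan(pose(ob('dark',-12,33),-13.4,40));print(ob('dark',-12,33))
```

```text
t 2.75 grasp [ 547.3 -355.5   81.2] J [ -48.    1.  120.   39.   32. -152.] F [-0.1  0.3  0.3] gap 59.6 0.0
[3.32, -1.51, 3.49, -0.8, -1.9, -0.4] rows 2
[ 538.42668946 -369.41902516   33.        ]
```

Joint 6 is at its limit, so I will turn the tool half a turn for this brush (same grasp).

Emit:
play_rows(
  motion=[
    [[-3.9,0,-4.6,0,0,0],[-3.9,0,-4.6,0,0,8.5],[-3.9,0,-4.6,0,0,17],[-3.9,0,-4.6,0,0,25.5],[-3.9,0,-4.6,0,0,34]],
  ],
)

```text
time: 3.25
tool_pos: [563.3, -360.9, 132.9]
tcp_rot: [156.4, 31.4, 125.0]
ft_force: [-0.5, -0.3, -0.2]
finger_gap: 59.8
grip_force: 0.0
```

Emit:
play_rows(
  motion=[
    [[0,0,0,0,0,8.5],[0,0,0,0,0,17],[0,0,0,0,0,25.5],[0,0,0,0,0,34],[0,0,0,0,0,42.5]],
  ],
)

```text
time: 3.75
tool_pos: [563.2, -360.8, 132.6]
tcp_rot: [142.4, 8.8, 86.2]
ft_force: [-0.6, -0.5, 0.4]
finger_gap: 59.8
grip_force: 0.0
```

Emit:
play_rows(
  motion=[
    [[0,0,0,0,0,8.5],[0,0,0,0,0,17],[0,0,0,0,0,25.5],[0,0,0,0,0,34],[0,0,0,0,0,42.5]],
  ],
)

```text
time: 4.25
tool_pos: [563.2, -360.8, 132.6]
tcp_rot: [145.0, -17.1, 52.1]
ft_force: [0.9, 0.3, 0.7]
finger_gap: 59.8
grip_force: 0.0
```

Emit:
play_rows(
  motion=[
    [[0,0,0,0,0,8.5],[0,0,0,0,0,17],[0,0,0,0,0,25.5],[0,0,0,0,0,34],[0,0,0,0,0,42.5]],
  ],
)

```text
time: 4.75
tool_pos: [563.2, -360.8, 132.6]
tcp_rot: [165.3, -36.0, 9.0]
ft_force: [-0.3, -0.1, 0.5]
finger_gap: 59.8
grip_force: 0.0
```

```bash
cat >> h.py <<'E'
F=np.diag([-1,-1,1,1.])
E
python3 - <<'E'
from h import *
plan(pose(ob('dark',-12,75),-13.4,40)@F,pose(ob('dark',-12,33),-13.4,40)@F)
E
```

```text
t 4.75 grasp [ 552.  -357.8  147.2] J [-48.  -5. 118.  33.  39.  17.] F [-0.3 -0.1  0.5] gap 59.8 0.0
[-5.42, -0.37, 5.03, 0.8, 1.7, 18.0] rows 3
[-2.7, 0.0, 3.22, -0.0, -0.0, 0.0] rows 1
```

Emit:
play_rows(
  motion=[
    [[-5.4,-0.4,5.0,0.8,1.7,18.0],[-5.4,-0.4,5.0,0.8,1.7,18.0],[-5.4,-0.4,5.0,0.8,1.7,18.0],[-5.4,-0.4,5.0,0.8,1.7,18.0]],
  ],
)

```text
time: 5.15
tool_pos: [549.7, -372.0, 59.9]
tcp_rot: [179.8, -40.0, -13.0]
ft_force: [0.3, -0.8, 1.2]
finger_gap: 60.2
grip_force: 0.0
```

Run:
```python
from h import *
plan(pose(ob('dark',-12,33),-13.4,40)@F)
```

```text
t 5.15 grasp [ 538.  -369.3   74.2] J [-51.   2. 120.  46.  33.  18.] F [ 0.3 -0.8  1.2] gap 60.2 0.0
[-2.61, -0.0, 3.19, -0.1, 0.0, 0.3] rows 1
```

Emit:
play_rows(
  motion=[
    [[-0.9,0,1.1,0,0,0.3],[-1.8,0,2.2,0,0,0.3],[-2.6,0,3.2,0,0,0.3],[-2.6,0,3.2,0,0,0.3]],
  ],
)

```text
time: 5.55
tool_pos: [550.8, -372.2, 18.6]
tcp_rot: [-179.9, -40.0, -13.4]
ft_force: [-0.2, -0.0, -0.1]
finger_gap: 59.9
grip_force: 0.0
```

Emit:
play_rows(
  motion=[
    [[0,0,0,0,0,0],[0,0,0,0,0,0],[0,0,0,0,0,0],[0,0,0,0,0,0],[0,0,0,0,0,0]],
  ],
  jaw=0.2,
  squeeze=45,
)

```text
time: 6.05
tool_pos: [551.1, -373.4, 20.0]
tcp_rot: [-179.8, -40.1, -13.7]
ft_force: [-1.3, 2.0, 7.8]
finger_gap: 37.3
grip_force: 46.5
```

Emit:
play_rows(
  motion=[
    [[0.6,0,-0.7,0,0,0],[1.9,0,-2.3,0,0,0],[3.9,0,-4.6,0,0,0],[6.4,0,-7.7,0,0,0],[6.4,0,-7.7,0,0,0]],
  ],
)

```text
time: 6.55
tool_pos: [551.7, -376.3, 126.1]
tcp_rot: [179.8, -40.5, -13.5]
ft_force: [-0.1, -1.0, -0.9]
finger_gap: 37.2
grip_force: 45.5
```

Run:
```python
from h import *
plan(pose([470,0,134],0,40)@F,pose(tw('blue',-170,36,120),YAW,40)@F)
```

```text
t 6.55 grasp [ 539.9 -373.4  140.3] J [-51.  -5. 119.  39.  39.  27.] F [-0.1 -1.  -0.9] gap 37.2 45.5
[-6.13, -17.46, -4.87, 4.5, -0.2, -5.2] rows 4
[-4.54, -18.27, -3.46, 4.5, -0.2, -5.2] rows 4
[-2.16, -13.46, -0.9, 6.0, 0.0, -7.2] rows 3
[-0.46, -13.64, 0.52, 6.0, -0.0, -7.2] rows 3
```

Emit:
play_rows(
  motion=[
    [[-1.2,-3.5,-1.0,0.9,0,-1.0],[-2.5,-7.0,-2.0,1.8,-0.1,-2.1],[-3.7,-10.5,-2.9,2.7,-0.1,-3.1],[-4.9,-14.0,-3.9,3.6,-0.2,-4.2],[-6.1,-17.5,-4.9,4.5,-0.2,-5.2]],
  ],
)

```text
time: 7.05
tool_pos: [513.7, -183.0, 116.4]
tcp_rot: [-179.5, -39.8, -7.0]
ft_force: [0.6, 0.6, -0.7]
finger_gap: 37.4
grip_force: 45.7
```

Emit:
play_rows(
  motion=[
    [[-0.9,-3.7,-0.7,0.9,0,-1.0],[-1.8,-7.3,-1.4,1.8,-0.1,-2.1],[-2.7,-11.0,-2.1,2.7,-0.1,-3.1],[-3.6,-14.6,-2.8,3.6,-0.2,-4.2],[-4.5,-18.3,-3.5,4.5,-0.2,-5.2]],
  ],
)

```text
time: 7.55
tool_pos: [516.4, -0.3, 128.8]
tcp_rot: [-179.4, -37.9, -0.2]
ft_force: [0.2, -0.3, -1.0]
finger_gap: 37.7
grip_force: 45.7
```

Emit:
play_rows(
  motion=[
    [[-0.4,-2.7,-0.2,1.2,0,-1.4],[-0.9,-5.4,-0.4,2.4,0,-2.9],[-1.3,-8.1,-0.5,3.6,0,-4.3],[-1.7,-10.8,-0.7,4.8,0,-5.8],[-2.2,-13.5,-0.9,6.0,0,-7.2]],
  ],
)

```text
time: 8.05
tool_pos: [497.0, 136.1, 124.4]
tcp_rot: [-179.0, -37.7, 9.0]
ft_force: [-0.0, 0.1, -1.6]
finger_gap: 37.2
grip_force: 45.8
```

Emit:
play_rows(
  motion=[
    [[-0.1,-2.7,0.1,1.2,0,-1.4],[-0.2,-5.4,0.2,2.4,0,-2.9],[-0.3,-8.1,0.3,3.6,0,-4.3],[-0.4,-10.9,0.4,4.8,0,-5.8],[-0.5,-13.6,0.5,6.0,0,-7.2]],
  ],
)

```text
time: 8.55
tool_pos: [473.5, 270.2, 119.3]
tcp_rot: [-178.5, -37.9, 18.1]
ft_force: [2.0, -0.5, -1.1]
finger_gap: 37.2
grip_force: 45.8
```

Run:
```python
from h import *
plan(pose(tw('blue',-170,36,112),YAW,40)@F,pose(tw('blue',-20,36,112),YAW,40)@F,pose(tw('blue',-20,36,34.3+30),YAW,40)@F)
```

```text
t 8.55 grasp [462.8 266.2 134. ] J [ 27. -30. 138.  -7.  34. 103.] F [ 2.  -0.5 -1.1] gap 37.2 45.8
[-4.07, -1.03, -0.41, -1.1, 2.1, -0.5] rows 1
[11.49, -0.0, 9.64, 0.0, 0.0, -0.0] rows 3
[-3.07, 0.0, 3.65, 0.0, 0.0, -0.0] rows 1
```

Run:
```python
from h import *
print((np.r_[462.8,266.2]-C['blue'])@rz(YAW))
plan(pose(tw('blue',-80,36,108),YAW,40)@F,pose(tw('blue',-20,36,103),YAW,40)@F)
```

```text
[-134.77752791   25.04657884]
t 8.55 grasp [462.8 266.2 134. ] J [ 27. -30. 138.  -7.  34. 103.] F [ 2.  -0.5 -1.1] gap 37.2 45.8
[2.78, -0.98, 5.44, -1.1, 2.1, -0.5] rows 2
[4.27, -0.0, 4.24, 0.0, 0.0, -0.0] rows 2
```

Emit:
play_rows(
  motion=[
    [[0.7,-0.2,1.4,-0.3,0.5,-0.1],[1.4,-0.5,2.7,-0.6,1.0,-0.2],[2.1,-0.7,4.1,-0.8,1.6,-0.4],[2.8,-1.0,5.4,-1.1,2.1,-0.5],[2.8,-1.0,5.4,-1.1,2.1,-0.5]],
  ],
)

```text
time: 9.05
tool_pos: [522.9, 297.1, 92.9]
tcp_rot: [179.9, -39.9, 18.6]
ft_force: [-0.4, 0.6, -2.0]
finger_gap: 37.4
grip_force: 45.7
```

Run:
```python
from h import *
plan(pose(tw('blue',-20,36,103),YAW,40)@F,pose(tw('blue',-20,36,34.3+32),YAW,40)@F)
```

```text
t 9.05 grasp [511.5 293.3 107.2] J [ 29. -15. 132. -15.  25. 112.] F [-0.4  0.6 -2. ] gap 37.4 45.7
[4.33, -0.11, 4.17, 0.1, 0.1, -0.1] rows 2
[-2.36, 0.0, 2.81, -0.0, 0.0, 0.0] rows 1
```

Emit:
play_rows(
  motion=[
    [[1.4,0,1.4,0,0,0],[2.9,-0.1,2.8,0,0,0],[4.3,-0.1,4.2,0.1,0.1,-0.1],[4.3,-0.1,4.2,0.1,0.1,-0.1]],
  ],
)

```text
time: 9.45
tool_pos: [580.9, 317.2, 90.4]
tcp_rot: [-180.0, -40.1, 18.7]
ft_force: [0.6, 0.7, -0.8]
finger_gap: 37.4
grip_force: 45.7
```

Emit:
play_rows(
  motion=[
    [[-0.6,0,0.7,0,0,0],[-1.2,0,1.4,0,0,0],[-1.8,0,2.1,0,0,0],[-2.2,0,2.6,0,0,0],[-2.2,0,2.6,0,0,0]],
  ],
)

```text
time: 9.95
tool_pos: [577.8, 316.2, 52.8]
tcp_rot: [180.0, -39.9, 18.7]
ft_force: [0.3, -0.3, -0.4]
finger_gap: 37.5
grip_force: 45.7
```

Run:
```python
from h import *
from bench import optics
T,s=now(); print((T[:2,3]-18.7*T[:2,2]-C['blue'])@rz(YAW))
plan(pose(tw('blue',-20,36,34.3+26),YAW,40)@F)
im=optics.snapshot('scene'); cv2.imwrite('pics/s1.png',cv2.resize(im['pixels'][130:380,220:520,::-1],None,fx=2.2,fy=2.2))
```

```text
[-21.80177809  35.56088046]
t 9.95 grasp [566.4 312.4  67.2] J [ 27.  -0. 124. -18.  18. 114.] F [ 0.3 -0.3 -0.4] gap 37.5 45.7
[-0.3, -0.04, 0.64, 0.0, 0.1, 0.0] rows 1
```

View pics/s1.png

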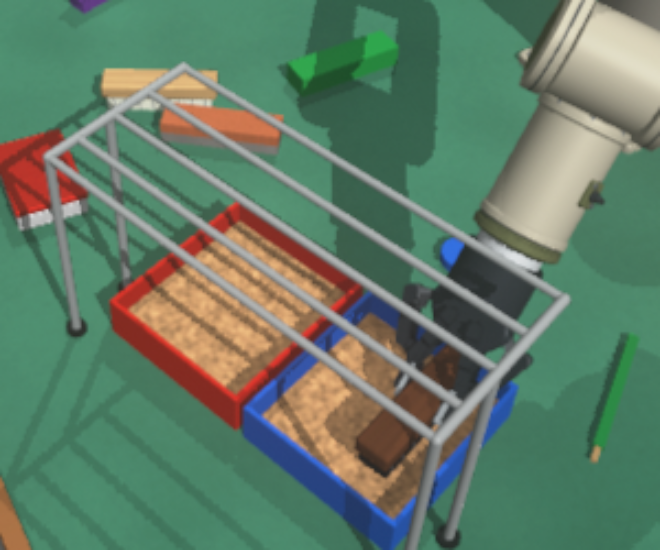

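The picture shows the dark brush at about (400,430), held in line with the blue tray's walls, with the hand clear of the front wire. I'll feel downward from here.

Emit:
play_rows(
  motion=[
    [[-0.1,0,0.11,0,0,0],[-0.19,0,0.23,0,0,0],[-0.29,0,0.34,0,0,0],[-0.39,0,0.46,0,0,0],[-0.48,0,0.57,0,0,0]],
  ],
)

```text
time: 10.5
tool_pos: [579.3, 316.9, 47.7]
tcp_rot: [-180.0, -40.1, 18.7]
ft_force: [-0.1, -0.2, -1.1]
finger_gap: 37.2
grip_force: 45.7
```

Emit:
play_rows(
  motion=[
    [[-0.06,0,0.08,0,0,0],[-0.13,0,0.15,0,0,0],[-0.13,0,0.15,0,0,0]],
  ],
)

```text
time: 10.8
tool_pos: [579.1, 316.9, 45.5]
tcp_rot: [-180.0, -40.0, 18.7]
ft_force: [-0.7, 0.8, -2.1]
finger_gap: 37.3
grip_force: 45.7
```

Emit:
play_rows(
  motion=[
    [[-0.06,0,0.08,0,0,0],[-0.13,0,0.15,0,0,0],[-0.13,0,0.15,0,0,0]],
  ],
)

```text
time: 11.1
tool_pos: [579.0, 316.8, 43.5]
tcp_rot: [-180.0, -40.0, 18.7]
ft_force: [0.6, 0.1, -1.1]
finger_gap: 37.2
grip_force: 45.7
```

Emit:
play_rows(
  motion=[
    [[-0.06,0,0.08,0,0,0],[-0.06,0,0.08,0,0,0]],
  ],
)

```text
time: 11.3
tool_pos: [579.2, 316.9, 42.6]
tcp_rot: [-180.0, -40.1, 18.7]
ft_force: [0.1, 0.4, -1.4]
finger_gap: 37.2
grip_force: 45.7
```

Emit:
play_rows(
  motion=[
    [[-0.06,0,0.08,0,0,0],[-0.06,0,0.08,0,0,0]],
  ],
)

```text
time: 11.5
tool_pos: [579.3, 317.0, 41.7]
tcp_rot: [-180.0, -40.1, 18.7]
ft_force: [-0.2, 0.7, -1.0]
finger_gap: 37.4
grip_force: 45.7
```

Emit:
play_rows(
  motion=[
    [[-0.06,0,0.08,0,0,0],[-0.06,0,0.08,0,0,0]],
  ],
)

```text
time: 11.7
tool_pos: [580.0, 317.3, 41.6]
tcp_rot: [-179.9, -40.2, 18.7]
ft_force: [0.2, -0.1, 2.0]
finger_gap: 37.5
grip_force: 46.2
```

Emit:
play_rows(
  motion=[
    [[-0.03,0,0.04,0,0,0],[-0.03,0,0.04,0,0,0]],
  ],
)

```text
time: 11.9
tool_pos: [580.3, 317.5, 41.6]
tcp_rot: [-179.9, -40.2, 18.7]
ft_force: [-1.9, -1.2, 5.3]
finger_gap: 37.5
grip_force: 46.8
```

Emit:
play_rows(
  motion=[
    [[0,0,0,0,0,0],[0,0,0,0,0,0],[0,0,0,0,0,0],[0,0,0,0,0,0]],
  ],
  jaw=0.62,
)

```text
time: 12.3
tool_pos: [579.2, 316.9, 39.9]
tcp_rot: [-180.0, -40.0, 18.7]
ft_force: [0.3, 0.6, 0.7]
finger_gap: 53.1
grip_force: 0.0
```

Emit:
play_rows(
  motion=[
    [[0,0,-1,0,0,0],[0,0,-3,0,0,0],[0,0,-6,0,0,0],[0,0,-10,0,0,0],[0,0,-14,0,0,0]],
  ],
)

```text
time: 12.8
tool_pos: [492.7, 287.5, 147.3]
tcp_rot: [-180.0, -40.0, 18.7]
ft_force: [0.3, 1.4, 1.3]
finger_gap: 53.1
grip_force: 0.0
```

Run:
```python
from h import *
from bench import optics
im=optics.snapshot('scene'); np.savez('pics/s2.npz',**im)
_,_,r0=blob(im,(3,70,30),(20,255,150),(375,290,430,350),63.6); print('dark rect approx',r0, 'expect',tw('blue',-10,36,63))
plan(pose([440,60,150],5,40)@F)
plan(pose([440,60,150],5,40))
print(ob('pale',15,33))
```

```text
dark rect approx (631.8, 337.5, 93.1, 63.7, -71.2) expect [577.47874776 316.58048948  63.        ]
t 12.85 grasp [481.9 284.8 170.5] J [ 30. -29. 134. -12.  35. 108.] F [-0.5  0.2  3.8] gap 53.0 0.0
[-9.85, 20.23, -5.78, -9.0, -0.6, 10.4] rows 5
t 12.85 grasp [481.9 284.8 170.5] J [ 30. -29. 134. -12.  35. 108.] F [-0.5  0.2  3.8] gap 53.0 0.0
[-1.97, 4.05, -1.16, 0.2, -2.7, -33.8] rows 4
[-3.94, 2.25, -1.02, 0.2, -2.7, -33.8] rows 4
[-4.56, -0.34, -0.82, 0.2, -2.7, -33.8] rows 4
[-3.63, -2.83, -0.62, 0.2, -2.7, -33.8] rows 4
[-1.46, -4.38, -0.49, 0.2, -2.7, -33.8] rows 4
[ 589.09038106 -267.2          33.        ]
```

Run:
```python
from h import *
plan(pose([460,60,150],5,40)@F,pose(ob('pale',15,110),-30,40)@F)
```

```text
t 12.85 grasp [481.9 284.8 170.5] J [ 30. -29. 134. -12.  35. 108.] F [-0.5  0.2  3.8] gap 53.0 0.0
[-8.41, 20.88, -4.55, -9.0, -0.6, 10.4] rows 5
[2.46, 17.21, 4.68, -11.2, -0.0, 13.4] rows 4
[6.25, 14.94, 7.86, -11.2, -0.0, 13.4] rows 4
```

Emit:
play_rows(
  motion=[
    [[-8.4,20.9,-4.5,-9.0,-0.6,10.4],[-8.4,20.9,-4.5,-9.0,-0.6,10.4],[-8.4,20.9,-4.5,-9.0,-0.6,10.4],[-8.4,20.9,-4.5,-9.0,-0.6,10.4],[-8.4,20.9,-4.5,-9.0,-0.6,10.4]],
  ],
  jaw=0.7,
)

```text
time: 13.35
tool_pos: [483.8, 65.2, 175.3]
tcp_rot: [179.7, -36.9, 5.2]
ft_force: [1.4, -2.5, -1.1]
finger_gap: 59.8
grip_force: 0.0
```

Emit:
play_rows(
  motion=[
    [[2.5,17.2,4.7,-11.2,0,13.4],[2.5,17.2,4.7,-11.2,0,13.4],[2.5,17.2,4.7,-11.2,0,13.4],[2.5,17.2,4.7,-11.2,0,13.4],[2.5,17.2,4.7,-11.2,0,13.4]],
  ],
)

```text
time: 13.85
tool_pos: [547.9, -104.5, 157.3]
tcp_rot: [178.7, -37.5, -12.0]
ft_force: [-0.2, -0.5, 0.3]
finger_gap: 59.6
grip_force: 0.0
```

Emit:
play_rows(
  motion=[
    [[6.2,14.9,7.9,-11.2,0,13.4],[6.2,14.9,7.9,-11.2,0,13.4],[6.2,14.9,7.9,-11.2,0,13.4],[6.2,14.9,7.9,-11.2,0,13.4],[6.2,14.9,7.9,-11.2,0,13.4]],
  ],
)

```text
time: 14.35
tool_pos: [610.7, -270.6, 135.0]
tcp_rot: [177.8, -37.9, -28.8]
ft_force: [-0.4, -0.5, -0.3]
finger_gap: 59.9
grip_force: 0.0
```

Run:
```python
from h import *
from bench import optics
im=optics.snapshot('scene'); cv2.imwrite('pics/s3.png',cv2.resize(im['pixels'][130:380,220:520,::-1],None,fx=2.2,fy=2.2))
plan(pose(ob('pale',15,70),-30,40)@F,pose(ob('pale',15,33),-30,40)@F)
```

```text
t 14.4 grasp [ 600.3 -263.   149.6] J [-26.  -8. 119.  -7.  31.  98.] F [ 0.1 -0.3 -0.5] gap 59.8 0.0
[-5.43, 0.65, 5.83, 1.4, 2.1, 1.0] rows 2
[-2.38, -0.0, 2.83, 0.0, 0.0, 0.0] rows 1
```

View pics/s3.png

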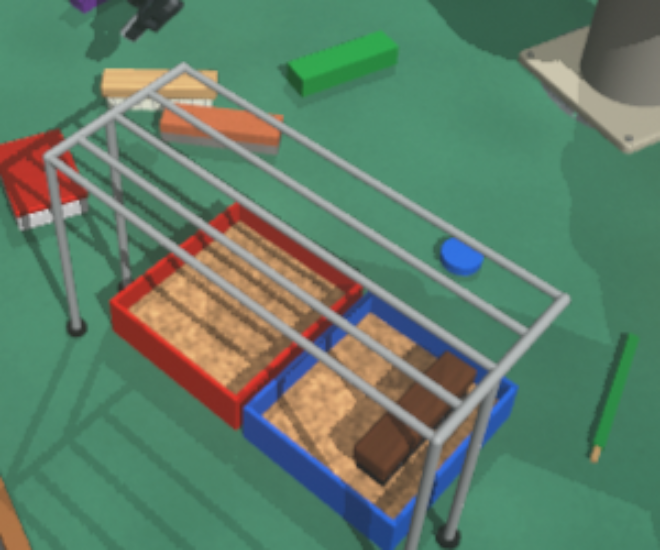

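The dark brush lies flat and parallel at about (415,415) in the blue tray, with the other side free. Now for the pale brush.

Emit:
play_rows(
  motion=[
    [[-2.7,0.3,2.9,0.7,1.0,0.5],[-5.4,0.6,5.8,1.4,2.1,1.0],[-5.4,0.6,5.8,1.4,2.1,1.0],[-5.4,0.6,5.8,1.4,2.1,1.0]],
  ],
)

```text
time: 14.8
tool_pos: [599.3, -270.5, 56.4]
tcp_rot: [-180.0, -39.9, -29.9]
ft_force: [0.8, 0.3, 1.0]
finger_gap: 59.9
grip_force: 0.0
```

Run:
```python
from h import *
plan(pose(ob('pale',15,33),-30,40)@F)
```

```text
t 14.8 grasp [ 588.9 -264.5   70.7] J [-28.  -2. 124.  -4.  17.  95.] F [0.8 0.3 1. ] gap 59.9 0.0
[-2.3, 0.23, 2.99, -0.1, 0.1, 0.1] rows 1
```

Emit:
play_rows(
  motion=[
    [[-0.8,0.1,1.0,0,0,0],[-1.5,0.2,2.0,0,0.1,0.1],[-2.3,0.2,3.0,0,0.1,0.1],[-2.3,0.2,3.0,0,0.1,0.1]],
  ],
)

```text
time: 15.2
tool_pos: [602.1, -274.3, 21.3]
tcp_rot: [-179.9, -40.3, -30.0]
ft_force: [-0.2, -0.1, -0.5]
finger_gap: 59.6
grip_force: 0.0
```

Run:
```python
from h import *
plan(pose(ob('pale',15,33),-30,40)@F)
```

```text
t 15.2 grasp [ 591.6 -268.3   35.5] J [-28.   4. 124.  -4.  12.  95.] F [-0.2 -0.1 -0.5] gap 59.6 0.0
[-0.38, 0.04, 0.02, -0.1, -0.3, 0.0] rows 1
```

Emit:
play_rows(
  motion=[
    [[-0.3,0,0.1,0,-0.2,0],[-0.3,0,0.1,0,-0.2,0]],
  ],
)

```text
time: 15.4
tool_pos: [600.5, -273.9, 18.9]
tcp_rot: [-179.9, -40.1, -30.0]
ft_force: [-0.5, 0.4, -0.2]
finger_gap: 60.0
grip_force: 0.0
```

Emit:
play_rows(
  motion=[
    [[0,0,0,0,0,0],[0,0,0,0,0,0],[0,0,0,0,0,0],[0,0,0,0,0,0],[0,0,0,0,0,0]],
  ],
  jaw=0.2,
)

```text
time: 15.9
tool_pos: [600.1, -274.0, 18.0]
tcp_rot: [-179.9, -40.1, -30.0]
ft_force: [-3.3, 3.4, 7.3]
finger_gap: 37.1
grip_force: 45.9
```

Emit:
play_rows(
  motion=[
    [[0.6,0,-0.7,0,0,0],[1.9,0,-2.3,0,0,0],[3.9,0,-4.6,0,0,0],[6.0,0,-7.1,0,0,0],[6.0,0,-7.1,0,0,0]],
  ],
)

```text
time: 16.4
tool_pos: [602.7, -275.7, 117.2]
tcp_rot: [-179.9, -40.5, -30.1]
ft_force: [0.4, -1.0, 0.2]
finger_gap: 37.3
grip_force: 45.5
```

Run:
```python
from h import *
plan(pose([480,40,125],0,40)@F,pose(tw('blue',-110,-36,118),YAW,40)@F)
```

```text
t 16.4 grasp [ 592.2 -269.7  131.4] J [-29.  -8. 123.  -2.  25.  93.] F [ 0.4 -1.   0.2] gap 37.3 45.5
[-9.86, -10.91, -7.97, 9.6, -0.3, -11.5] rows 4
[-7.41, -13.82, -5.84, 9.6, -0.3, -11.5] rows 4
[1.48, -18.02, 2.16, 12.0, -0.0, -14.3] rows 4
```

Emit:
play_rows(
  motion=[
    [[-2.0,-2.2,-1.6,1.9,0,-2.3],[-3.9,-4.4,-3.2,3.8,-0.1,-4.6],[-5.9,-6.5,-4.8,5.8,-0.2,-6.9],[-7.9,-8.7,-6.4,7.7,-0.2,-9.2],[-9.9,-10.9,-8.0,9.6,-0.3,-11.5]],
  ],
)

```text
time: 16.9
tool_pos: [542.4, -114.7, 106.4]
tcp_rot: [-179.8, -39.6, -15.0]
ft_force: [-0.8, -0.1, -1.5]
finger_gap: 37.6
grip_force: 45.6
```

Emit:
play_rows(
  motion=[
    [[-1.5,-2.8,-1.2,1.9,0,-2.3],[-3.0,-5.5,-2.3,3.8,-0.1,-4.6],[-4.4,-8.3,-3.5,5.8,-0.2,-6.9],[-5.9,-11.0,-4.7,7.7,-0.2,-9.2],[-7.4,-13.8,-5.8,9.6,-0.3,-11.5]],
  ],
)

```text
time: 17.4
tool_pos: [516.7, 47.2, 113.1]
tcp_rot: [180.0, -37.9, -0.1]
ft_force: [1.1, -0.3, -1.0]
finger_gap: 37.2
grip_force: 45.6
```

Emit:
play_rows(
  motion=[
    [[0.3,-3.6,0.4,2.4,0,-2.9],[0.6,-7.2,0.9,4.8,0,-5.7],[0.9,-10.8,1.3,7.2,0,-8.6],[1.2,-14.4,1.7,9.6,0,-11.4],[1.5,-18.0,2.2,12.0,0,-14.3]],
  ],
)

```text
time: 17.9
tool_pos: [542.4, 227.6, 104.1]
tcp_rot: [-179.2, -37.9, 18.1]
ft_force: [0.7, -0.4, -0.9]
finger_gap: 37.3
grip_force: 45.6
```

Run:
```python
from h import *
plan(pose(tw('blue',-70,-36,102),YAW,40)@F,pose(tw('blue',1,-36,99),YAW,40)@F)
T,s=now(); print((T[:2,3]-18.7*T[:2,2]-C['blue'])@rz(YAW))
```

```text
t 17.9 grasp [531.6 223.8 118.8] J [ 17. -20. 133.   4.  29.  86.] F [ 0.7 -0.4 -0.9] gap 37.3 45.6
[0.08, -0.08, 2.14, -0.5, 2.1, -0.5] rows 1
[5.25, 0.0, 4.79, 0.0, -0.0, 0.0] rows 2
[-83.21526768 -37.16877427]
```

Emit:
play_rows(
  motion=[
    [[0,0,1.1,-0.2,1.0,-0.2],[0.1,-0.1,2.1,-0.5,2.1,-0.5],[0.1,-0.1,2.1,-0.5,2.1,-0.5]],
  ],
)

```text
time: 18.2
tool_pos: [553.9, 231.5, 86.0]
tcp_rot: [179.9, -39.8, 18.6]
ft_force: [-0.4, -0.6, -1.7]
finger_gap: 37.5
grip_force: 45.7
```

Run:
```python
from h import *
plan(pose(tw('blue',1,-36,100),YAW,40)@F,pose(tw('blue',1,-36,32.3+28),YAW,40)@F)
```

```text
t 18.2 grasp [542.6 227.7 100.4] J [ 17. -16. 133.   2.  23.  87.] F [-0.4 -0.6 -1.7] gap 37.5 45.7
[5.55, -0.11, 4.68, 0.1, 0.2, -0.0] rows 2
[-2.55, 0.0, 3.04, 0.0, 0.0, -0.0] rows 1
```

Emit:
play_rows(
  motion=[
    [[1.4,0,1.2,0,0,0],[2.8,-0.1,2.3,0,0.1,0],[4.2,-0.1,3.5,0.1,0.1,0],[5.5,-0.1,4.7,0.1,0.2,0],[5.5,-0.1,4.7,0.1,0.2,0]],
  ],
)

```text
time: 18.7
tool_pos: [625.4, 255.6, 89.3]
tcp_rot: [-179.9, -40.3, 18.6]
ft_force: [0.2, -0.6, -1.3]
finger_gap: 37.5
grip_force: 45.7
```

Run:
```python
from h import *
plan(pose(tw('blue',1,-36,32.3+28),YAW,40)@F)
T,s=now(); print((T[:2,3]-18.7*T[:2,2]-C['blue'])@rz(YAW),T[2,3],s['tcp_rot'])
```

```text
t 18.7 grasp [613.9 251.8 103.6] J [ 17.  -3. 122.   2.  21.  87.] F [ 0.2 -0.6 -1.3] gap 37.5 45.7
[-3.02, -0.11, 3.12, 0.0, -0.3, -0.1] rows 1
[  3.75849179 -37.09386199] 89.29637063949045 [-179.94243348  -40.32759562   18.55764455]
```

Emit:
play_rows(
  motion=[
    [[-0.8,0,0.8,0,-0.1,0],[-1.6,-0.1,1.7,0,-0.2,0],[-2.4,-0.1,2.5,0,-0.3,0],[-3.0,-0.1,3.1,0,-0.3,0],[-3.0,-0.1,3.1,0,-0.3,0]],
  ],
)

```text
time: 19.2
tool_pos: [618.8, 255.1, 42.1]
tcp_rot: [-179.9, -39.7, 18.6]
ft_force: [-0.8, -0.6, -0.9]
finger_gap: 37.3
grip_force: 45.7
```

Emit:
play_rows(
  motion=[
    [[-0.06,0,0.08,0,0,0],[-0.13,0,0.15,0,0,0],[-0.13,0,0.15,0,0,0]],
  ],
)

```text
time: 19.5
tool_pos: [621.2, 255.8, 43.8]
tcp_rot: [-180.0, -40.0, 18.6]
ft_force: [-0.0, 0.2, -1.3]
finger_gap: 37.2
grip_force: 45.7
```

Emit:
play_rows(
  motion=[
    [[-0.06,0,0.08,0,0,0],[-0.13,0,0.15,0,0,0],[-0.13,0,0.15,0,0,0]],
  ],
)

```text
time: 19.8
tool_pos: [620.7, 255.6, 41.2]
tcp_rot: [-180.0, -40.0, 18.6]
ft_force: [0.2, 0.4, -0.2]
finger_gap: 37.5
grip_force: 45.7
```

Emit:
play_rows(
  motion=[
    [[-0.06,0,0.08,0,0,0],[-0.06,0,0.08,0,0,0]],
  ],
)

```text
time: 20.0
tool_pos: [620.8, 255.6, 40.1]
tcp_rot: [-179.9, -40.0, 18.6]
ft_force: [-1.0, -0.0, -0.2]
finger_gap: 37.4
grip_force: 45.7
```

Emit:
play_rows(
  motion=[
    [[-0.06,0,0.08,0,0,0],[-0.06,0,0.08,0,0,0]],
  ],
)

```text
time: 20.2
tool_pos: [621.2, 255.8, 39.6]
tcp_rot: [-180.0, -40.0, 18.6]
ft_force: [-0.2, -0.2, -0.3]
finger_gap: 37.2
grip_force: 45.9
```

Emit:
play_rows(
  motion=[
    [[-0.06,0,0.08,0,0,0],[-0.06,0,0.08,0,0,0]],
  ],
)

```text
time: 20.4
tool_pos: [622.0, 256.0, 39.6]
tcp_rot: [-180.0, -40.1, 18.6]
ft_force: [-0.2, -0.0, 4.5]
finger_gap: 37.7
grip_force: 46.5
```

Emit:
play_rows(
  motion=[
    [[0,0,0,0,0,0],[0,0,0,0,0,0],[0,0,0,0,0,0],[0,0,0,0,0,0]],
  ],
  jaw=0.62,
)

```text
time: 20.8
tool_pos: [620.7, 255.6, 37.9]
tcp_rot: [-180.0, -39.9, 18.6]
ft_force: [-0.1, 0.5, 0.1]
finger_gap: 53.1
grip_force: 0.0
```

Emit:
play_rows(
  motion=[
    [[0,0,-1,0,0,0],[0,0,-3,0,0,0],[0,0,-6,0,0,0],[0,0,-10,0,0,0],[0,0,-15,0,0,0]],
  ],
)

```text
time: 21.3
tool_pos: [531.9, 225.6, 148.6]
tcp_rot: [-179.9, -39.8, 18.6]
ft_force: [-0.4, 1.1, 1.1]
finger_gap: 53.3
grip_force: 0.0
```

Run:
```python
from h import *
plan(pose([460,30,150],0,40)@F)
```

```text
t 21.3 grasp [520.6 221.8 163. ] J [ 17. -28. 134.   2.  34.  88.] F [-0.4  1.1  1.1] gap 53.3 0.0
[-9.98, 16.62, -6.66, -12.0, 0.2, 14.3] rows 5
```

Now travel back, then unwind the tool by half a turn. A half turn about tool z keeps the TCP in place.

Emit:
play_rows(
  motion=[
    [[-10.0,16.6,-6.7,-12.0,0.2,14.3],[-10.0,16.6,-6.7,-12.0,0.2,14.3],[-10.0,16.6,-6.7,-12.0,0.2,14.3],[-10.0,16.6,-6.7,-12.0,0.2,14.3],[-10.0,16.6,-6.7,-12.0,0.2,14.3]],
  ],
)

```text
time: 21.8
tool_pos: [508.4, 32.7, 152.6]
tcp_rot: [179.8, -38.4, -0.1]
ft_force: [-0.3, -0.8, 0.9]
finger_gap: 52.9
grip_force: 0.0
```

Emit:
play_rows(
  motion=[
    [[0,0,0,0,0,-8.5],[0,0,0,0,0,-17],[0,0,0,0,0,-25.5],[0,0,0,0,0,-34],[0,0,0,0,0,-42.5]],
  ],
  jaw=0.8,
)

```text
time: 22.3
tool_pos: [507.2, 34.9, 150.3]
tcp_rot: [151.8, -26.8, 49.5]
ft_force: [-0.2, 0.4, -0.2]
finger_gap: 68.6
grip_force: 0.0
```

Emit:
play_rows(
  motion=[
    [[0,0,0,0,0,-8.5],[0,0,0,0,0,-17],[0,0,0,0,0,-25.5],[0,0,0,0,0,-34],[0,0,0,0,0,-42.5]],
  ],
)

```text
time: 22.8
tool_pos: [507.2, 35.0, 150.2]
tcp_rot: [141.9, -2.7, 86.1]
ft_force: [-0.8, 0.4, -0.0]
finger_gap: 68.4
grip_force: 0.0
```

Emit:
play_rows(
  motion=[
    [[0,0,0,0,0,-8.5],[0,0,0,0,0,-17],[0,0,0,0,0,-25.5],[0,0,0,0,0,-34],[0,0,0,0,0,-42.5]],
  ],
)

```text
time: 23.3
tool_pos: [507.2, 35.0, 150.2]
tcp_rot: [148.3, 22.4, 121.3]
ft_force: [-0.9, -0.5, 0.4]
finger_gap: 68.5
grip_force: 0.0
```

Run:
```python
from h import *
from bench import optics
im=optics.snapshot('top'); cv2.imwrite('pics/t4.png',cv2.resize(im['pixels'][110:310,150:490,::-1],None,fx=2.3,fy=2.3,interpolation=cv2.INTER_CUBIC))
print(blob(im,(3,130,100),(13,255,255),(325,185,370,245),30)[2])
plan(pose(ob('stone',-12,100),-38.8,40),pose(ob('stone',-12,26),-38.8,40))
```

```text
(535.3, -162.3, 149.8, 42.1, -38.8)
t 23.35 grasp [495.7  35.1 164.9] J [ -3. -44. 143.   2.  43. -42.] F [-0.6  0.  -0.5] gap 68.1 0.0
[-14.41, -13.56, 6.95, 20.9, -12.0, -20.8] rows 5
[4.76, -0.0, 5.67, -0.0, 0.0, -0.0] rows 2
```

View pics/t4.png

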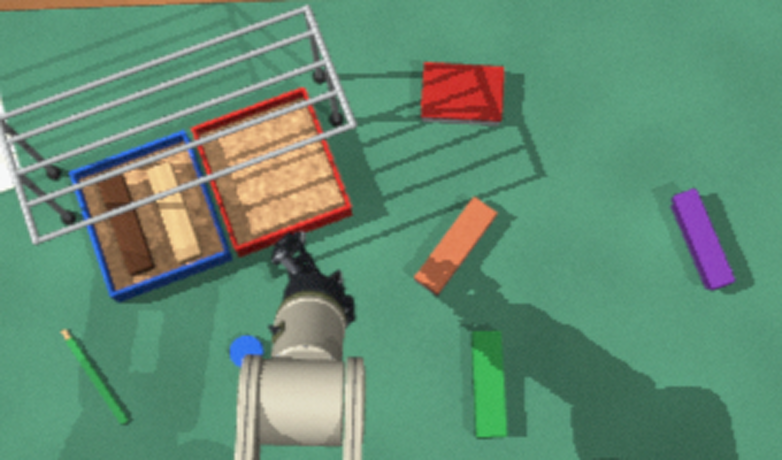

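Both brushes lie side by side in the blue tray, dark at (125,225) and pale at (175,215). The stone at (455,245) has not moved. Going to the stone.

Emit:
play_rows(
  motion=[
    [[-2.9,-2.7,1.4,4.2,-2.4,-4.2],[-5.8,-5.4,2.8,8.4,-4.8,-8.3],[-8.6,-8.1,4.2,12.5,-7.2,-12.5],[-11.5,-10.8,5.6,16.7,-9.6,-16.6],[-14.4,-13.6,6.9,20.9,-12.0,-20.8]],
  ],
)

```text
time: 23.85
tool_pos: [534.2, -163.6, 84.3]
tcp_rot: [179.5, 39.8, 140.1]
ft_force: [-0.0, -1.8, 0.2]
finger_gap: 68.3
grip_force: 0.0
```

Run:
```python
from h import *
plan(pose(ob('stone',-12,60),-38.8,40),pose(ob('stone',-12,26),-38.8,40))
```

```text
t 23.85 grasp [ 524.9 -156.    98.7] J [-11. -19. 135. -35.  32. -37.] F [-0.  -1.8  0.2] gap 68.3 0.0
[2.4, 0.2, 3.03, -0.2, -0.2, -0.8] rows 1
[2.19, -0.0, 2.6, 0.0, 0.0, 0.0] rows 1
```

Emit:
play_rows(
  motion=[
    [[1.2,0.1,1.5,-0.1,-0.1,-0.4],[2.4,0.2,3.0,-0.2,-0.2,-0.8],[2.4,0.2,3.0,-0.2,-0.2,-0.8],[2.4,0.2,3.0,-0.2,-0.2,-0.8]],
  ],
)

```text
time: 24.25
tool_pos: [534.9, -160.8, 45.4]
tcp_rot: [179.8, 39.8, 141.1]
ft_force: [-0.0, 0.4, 0.1]
finger_gap: 68.3
grip_force: 0.0
```

Run:
```python
from h import *
plan(pose(ob('stone',-12,26),-38.8,40))
```

```text
t 24.25 grasp [ 525.6 -153.3   59.7] J [-11. -13. 136. -41.  27. -29.] F [-0.   0.4  0.1] gap 68.3 0.0
[1.99, -0.05, 2.72, 0.1, -0.2, -0.1] rows 1
```

Emit:
play_rows(
  motion=[
    [[0.7,0,0.9,0,-0.1,0],[1.4,0,1.8,0,-0.1,0],[2.0,0,2.7,0.1,-0.2,-0.1],[2.0,0,2.7,0.1,-0.2,-0.1]],
  ],
)

```text
time: 24.65
tool_pos: [537.0, -162.1, 12.5]
tcp_rot: [-180.0, 40.1, 141.3]
ft_force: [-0.7, 0.7, 0.1]
finger_gap: 68.3
grip_force: 0.0
```

Emit:
play_rows(
  motion=[
    [[0,0,0,0,0,0],[0,0,0,0,0,0],[0,0,0,0,0,0],[0,0,0,0,0,0],[0,0,0,0,0,0]],
  ],
  jaw=0.2,
  squeeze=70,
)

```text
time: 25.15
tool_pos: [538.3, -162.2, 14.1]
tcp_rot: [180.0, 40.2, 141.3]
ft_force: [-5.5, 3.2, 9.1]
finger_gap: 40.3
grip_force: 72.2
```

Emit:
play_rows(
  motion=[
    [[-0.6,0,-0.7,0,0,0],[-1.9,0,-2.3,0,0,0],[-3.9,0,-4.6,0,0,0],[-6.0,0,-7.1,0,0,0],[-6.0,0,-7.1,0,0,0]],
  ],
)

```text
time: 25.65
tool_pos: [540.5, -162.5, 111.7]
tcp_rot: [179.7, 40.5, 141.1]
ft_force: [1.0, -0.1, -0.8]
finger_gap: 40.6
grip_force: 71.5
```

Run:
```python
from h import *
plan(pose(tw('red',-110,0,118),YAW,40))
```

```text
t 25.65 grasp [ 531.  -154.9  125.9] J [-11. -21. 134. -32.  34. -40.] F [ 1.  -0.1 -0.8] gap 40.6 71.5
[5.17, 10.11, -3.83, -18.5, 0.3, -22.0] rows 4
[0.86, 11.95, -0.19, -18.5, 0.3, -22.0] rows 4
```

Emit:
play_rows(
  motion=[
    [[1.0,2.0,-0.8,-3.7,0.1,-4.4],[2.1,4.0,-1.5,-7.4,0.1,-8.8],[3.1,6.1,-2.3,-11.1,0.2,-13.2],[4.1,8.1,-3.1,-14.8,0.2,-17.6],[5.2,10.1,-3.8,-18.5,0.3,-22.0]],
  ],
)

```text
time: 26.15
tool_pos: [549.1, -42.0, 99.3]
tcp_rot: [179.9, 39.6, 170.2]
ft_force: [-0.2, 1.1, -3.4]
finger_gap: 40.7
grip_force: 71.4
```

Emit:
play_rows(
  motion=[
    [[0.2,2.4,0,-3.7,0.1,-4.4],[0.3,4.8,-0.1,-7.4,0.1,-8.8],[0.5,7.2,-0.1,-11.1,0.2,-13.2],[0.7,9.6,-0.2,-14.8,0.2,-17.6],[0.9,12.0,-0.2,-18.5,0.3,-22.0]],
  ],
)

```text
time: 26.65
tool_pos: [561.7, 77.5, 95.1]
tcp_rot: [179.6, 39.4, -161.3]
ft_force: [0.1, 0.4, -3.8]
finger_gap: 40.5
grip_force: 71.4
```

Run:
```python
from h import *
T,s=now(); print((T[:2,3]-18.7*T[:2,2]-C['red'])@rz(YAW))
plan(pose(tw('red',-80,0,100),YAW,40),pose(tw('red',-16,0,96),YAW,40))
```

```text
[-113.88926551    3.13571868]
t 26.65 grasp [550.5  73.5 109.6] J [  -8.  -22.  137.   32.   34. -139.] F [ 0.1  0.4 -3.8] gap 40.5 71.4
[-2.03, -0.35, 2.89, 0.4, -0.6, 0.0] rows 1
[-4.65, 0.0, 4.42, -0.0, -0.0, -0.0] rows 2
```

Emit:
play_rows(
  motion=[
    [[-1.0,-0.2,1.4,0.2,-0.3,0],[-2.0,-0.3,2.9,0.4,-0.6,0],[-2.0,-0.3,2.9,0.4,-0.6,0]],
  ],
)

```text
time: 26.95
tool_pos: [595.6, 84.9, 84.9]
tcp_rot: [180.0, 40.0, -161.5]
ft_force: [0.0, 0.2, -2.6]
finger_gap: 40.5
grip_force: 71.7
```

Run:
```python
from h import *
plan(pose(tw('red',-14,0,96),YAW,40))
```

```text
t 26.95 grasp [584.2  81.1  99.2] J [  -6.  -14.  132.   33.   29. -139.] F [ 0.   0.2 -2.6] gap 40.5 71.7
[-4.82, 0.08, 4.46, -0.1, -0.0, -0.2] rows 2
```

Emit:
play_rows(
  motion=[
    [[-1.2,0,1.1,0,0,0],[-2.4,0,2.2,0,0,-0.1],[-3.6,0.1,3.3,0,0,-0.1],[-4.8,0.1,4.5,-0.1,0,-0.2],[-4.8,0.1,4.5,-0.1,0,-0.2]],
  ],
)

```text
time: 27.45
tool_pos: [658.2, 106.6, 82.9]
tcp_rot: [-179.9, 40.1, -161.2]
ft_force: [1.1, -0.6, -2.0]
finger_gap: 40.6
grip_force: 71.8
```

Run:
```python
from h import *
plan(pose(tw('red',-14,0,28.4+34),YAW,40))
```

```text
t 27.45 grasp [646.8 102.8  97.3] J [  -3.   -3.  122.   32.   26. -136.] F [ 1.1 -0.6 -2. ] gap 40.6 71.8
[2.3, 0.01, 2.62, -0.0, 0.1, 0.1] rows 1
```

J6 has margin. Descending to just above the expected cork (about 26), then feeling.

Emit:
play_rows(
  motion=[
    [[0.6,0,0.7,0,0,0],[1.2,0,1.3,0,0,0],[1.7,0,2.0,0,0,0],[2.2,0,2.5,0,0.1,0.1],[2.2,0,2.5,0,0.1,0.1]],
  ],
)

```text
time: 27.95
tool_pos: [655.7, 106.0, 47.8]
tcp_rot: [179.9, 39.8, -161.4]
ft_force: [-0.5, 0.1, -2.9]
finger_gap: 40.7
grip_force: 71.9
```

Emit:
play_rows(
  motion=[
    [[0.06,0,0.08,0,0,0],[0.06,0,0.08,0,0,0]],
  ],
)

```text
time: 28.15
tool_pos: [657.6, 106.0, 49.5]
tcp_rot: [-180.0, 40.0, -161.3]
ft_force: [0.1, 0.2, -2.5]
finger_gap: 40.6
grip_force: 71.9
```

Emit:
play_rows(
  motion=[
    [[0.06,0,0.08,0,0,0],[0.13,0,0.15,0,0,0],[0.13,0,0.15,0,0,0]],
  ],
)

```text
time: 28.45
tool_pos: [657.3, 106.1, 47.2]
tcp_rot: [-180.0, 40.0, -161.3]
ft_force: [-0.2, 0.5, -3.0]
finger_gap: 40.5
grip_force: 71.9
```

Underside is at about 33.

Emit:
play_rows(
  motion=[
    [[0.06,0,0.08,0,0,0],[0.13,0,0.15,0,0,0],[0.19,0,0.23,0,0,0],[0.19,0,0.23,0,0,0]],
  ],
)

```text
time: 28.85
tool_pos: [657.1, 106.1, 43.9]
tcp_rot: [-180.0, 40.0, -161.3]
ft_force: [-0.1, 0.9, -3.1]
finger_gap: 40.8
grip_force: 71.9
```

Emit:
play_rows(
  motion=[
    [[0.06,0,0.08,0,0,0],[0.06,0,0.08,0,0,0]],
  ],
)

```text
time: 29.05
tool_pos: [657.2, 106.1, 42.9]
tcp_rot: [-180.0, 40.0, -161.3]
ft_force: [0.2, 0.6, -2.3]
finger_gap: 40.9
grip_force: 71.9
```

Emit:
play_rows(
  motion=[
    [[0.06,0,0.08,0,0,0],[0.06,0,0.08,0,0,0]],
  ],
)

```text
time: 29.25
tool_pos: [657.3, 106.1, 42.0]
tcp_rot: [-180.0, 40.0, -161.3]
ft_force: [-1.3, 0.5, -2.4]
finger_gap: 40.5
grip_force: 71.9
```

Emit:
play_rows(
  motion=[
    [[0.06,0,0.08,0,0,0],[0.06,0,0.08,0,0,0]],
  ],
)

```text
time: 29.45
tool_pos: [657.3, 106.1, 41.0]
tcp_rot: [-180.0, 40.0, -161.3]
ft_force: [0.4, 0.1, -2.8]
finger_gap: 40.6
grip_force: 71.9
```

Emit:
play_rows(
  motion=[
    [[0.06,0,0.08,0,0,0],[0.06,0,0.08,0,0,0]],
  ],
)

```text
time: 29.65
tool_pos: [657.4, 106.2, 40.0]
tcp_rot: [-180.0, 40.0, -161.3]
ft_force: [0.0, -0.4, -2.6]
finger_gap: 40.6
grip_force: 71.9
```

Emit:
play_rows(
  motion=[
    [[0.06,0,0.08,0,0,0],[0.06,0,0.08,0,0,0]],
  ],
)

```text
time: 29.85
tool_pos: [657.8, 106.2, 39.4]
tcp_rot: [-180.0, 40.0, -161.3]
ft_force: [1.2, -0.3, -2.5]
finger_gap: 40.7
grip_force: 71.9
```

Emit:
play_rows(
  motion=[
    [[0.06,0,0.08,0,0,0],[0.06,0,0.08,0,0,0]],
  ],
)

```text
time: 30.05
tool_pos: [658.6, 106.2, 39.4]
tcp_rot: [-179.9, 40.1, -161.3]
ft_force: [-0.7, 0.5, 3.6]
finger_gap: 40.8
grip_force: 72.7
```

Contact made at about 6 N. Release and back out along the tool axis.

Emit:
play_rows(
  motion=[
    [[0,0,0,0,0,0],[0,0,0,0,0,0],[0,0,0,0,0,0],[0,0,0,0,0,0]],
  ],
  jaw=0.7,
)

```text
time: 30.45
tool_pos: [657.5, 106.1, 38.1]
tcp_rot: [-180.0, 40.0, -161.3]
ft_force: [0.4, 0.3, 0.4]
finger_gap: 59.9
grip_force: 0.0
```

Emit:
play_rows(
  motion=[
    [[0,0,-1,0,0,0],[0,0,-3,0,0,0],[0,0,-6,0,0,0],[0,0,-10,0,0,0],[0,0,-15,0,0,0]],
  ],
)

```text
time: 30.95
tool_pos: [567.6, 76.3, 149.5]
tcp_rot: [179.9, 39.9, -161.4]
ft_force: [0.3, 0.1, 1.6]
finger_gap: 59.7
grip_force: 0.0
```

Run:
```python
from h import *
plan(pose([480,-120,180],0,40))
```

```text
t 30.95 grasp [556.3  72.4 163.8] J [  -8.  -28.  134.   27.   40. -133.] F [0.3 0.1 1.6] gap 59.7 0.0
[9.27, -16.17, -9.88, 12.0, -0.1, 14.3] rows 5
```

Emit:
play_rows(
  motion=[
    [[1.9,-3.2,-2.0,2.4,0,2.9],[3.7,-6.5,-4.0,4.8,0,5.7],[5.6,-9.7,-5.9,7.2,0,8.6],[7.4,-12.9,-7.9,9.6,0,11.4],[9.3,-16.2,-9.9,12.0,0,14.3]],
  ],
)

```text
time: 31.45
tool_pos: [492.6, -121.5, 166.3]
tcp_rot: [-180.0, 40.1, 179.9]
ft_force: [0.8, -0.1, 0.7]
finger_gap: 60.1
grip_force: 0.0
```

Run:
```python
from h import *
from bench import optics
a=optics.snapshot('scene')['pixels'][180:380,220:500,::-1];b=optics.snapshot('top')['pixels'][130:260,160:340,::-1]
cv2.imwrite('pics/f1.png',np.vstack([cv2.resize(a,(476,340)),cv2.resize(b,(476,260))][:2])[:600])
```

```text
(no output)
```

View pics/f1.png

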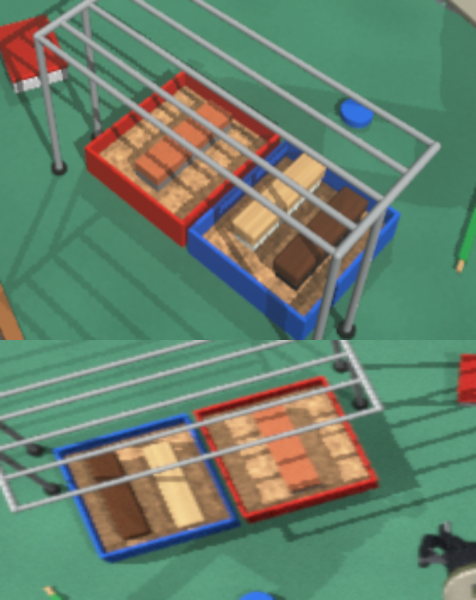

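Both brushes lie flat and parallel in the blue tray, pale at (280,200) and dark at (320,240) in the upper view. The stone lies in the red tray at (185,145), orange side up. The tin and the wax are in place, and so is the visible end of the pencil.

```bash
python3 -c "
from bench import job; print(job.hand_in())"
```

```text
the job is handed in; nothing more can be done
None
```

Job handed in at about 31.5 s: both brushes lie side by side in the blue tray and the stone is in the red tray, all flat, lengthwise and right way up, with no sign that the shelf or anything else was knocked.

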